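# Roll the big drive wheel onto the bench mat

### The job

On the cobbler's bench two belt wheels of the sewing machine stand on their rims. Roll the larger one on its rim across the bench, without lifting it, dragging it or letting it fall over, until it stands on the grey square in the middle of the black rubber mat; leave it standing there by itself. Leave the smaller wheel alone.

Things in the scene. Friction and masses are not known exactly. Their poses are not given: they have to be found in the camera images.
- wheel_center (a point): centre of the larger wheel: dark steel disc, diameter 100 mm, rim 26 mm wide, 0.45 kg, on its rim, this point 50 mm up. A 16 mm axle stub with a domed end on each face, 56 mm across the ends; lightly held (5 N) by them it turns freely. y: along the axle; x, z turn with the disc (z up at the start). The rim is 32-sided (10 mm flats): it stays where left and rolls at a push of 0.5 N.
- small_center (a point): centre of the smaller wheel, of the same make and also standing on its rim: diameter 68 mm, rim 22 mm wide, 46 mm across the axle stubs, 0.2 kg; this point is 34 mm above the bench. Axes as for the larger wheel. Not to be moved.
- mat_center (a point): centre of the top of a square black rubber mat, 130 mm a side, let into the bench top flush with it (nothing to climb), with a light grey square of 28 mm in its middle; z up, x and y along its sides. It lies 0.23 to 0.48 m from the wheels.
Not all that is in view belongs to the job. Leave any yellow look-alike of the part that bears wheel_center alone.

How it is judged:
By the outcome, as a careful person would: the job done as asked, in the order asked, and still so for the second after the job is handed in, with the robot touching nothing.
It also fails if it takes over 42 s, if anything falls off the work surface, if the arm or the gripper's body presses on something with over 40 N, if the wrist force passes 120 N, or if a joint passes its speed limit or range.

### The arm

A 6-joint arm with a two-finger parallel gripper is mounted at the origin on the work surface. World frame = base frame: x ahead of the robot, y to its left, z up, the work surface at z = 0. Lengths are in m, angles in rad, forces in N, time in s.
With the tool pointing down it reaches from about 0.3 to 0.875 m from the base axis. Payload 6.4 kg.
Tool frame: the origin (TCP) lies on the centre line of the jaws, within the pads' length; the fingertips stand 25 mm ahead of it and the grasp point (between the pads) lies 6 mm ahead of it; z points along the fingers, y is the line along which they close (so a half turn about z gives the same grasp; the last joint's range is limited). The gripper opens to 85 mm and grips with 20 to 120 N. Pads are 22 mm wide; open, the fingers measure 114 mm over their backs; the gripper's body (76 mm by 85 mm) begins 54 mm behind the grasp point. The pads swing forward as they close: fully open they stand 13 mm farther back than shut.
Start: joints at [-1.433, 0.181, 1.607, -0, 1.354, -0.206], TCP at [0.194, -0.541, 0.256] pointing down, gripper open.
Joint ranges: [-2.99, 2.99], [-0.89, 2.07], [0.3, 2.58], [-1.14, 4.28], [0, 2.63], [-3.12, 3.12]. Speed limits (rad/s): [2.57, 2.57, 3.01, 3.14, 3.14, 3.14].

### API

Orientations are given as a unit quaternion [w, x, y, z].
In Python, from bench import get_obs, camera, hand_in, spot_in gives the robot as it stands.
- The arm moves only by the shell command python3 -m jog 'ROWS'. ROWS is JSON, one flat list of numbers, 7 for each row, row after row: the shift along the tool's x, y, z in m, then the turn, a rotation vector about the tool's x, y, z in rad, then the closure, from 0 (fully open) to 1 (shut). A call has 1 to 20 rows; each row is the pose to reach, as a shift and turn from the pose commanded when the call began, along the tool's axes at that moment; what a row does not reach only later rows make up. A row lasts 1/8 s, in which the tool goes at most 62.5 mm and 10.7 degrees, less where a joint would pass 70% of its speed; a pose out of reach is approached as far as the arm can. A call with a gripper value outside its range is refused whole. The fingers move at their own pace and stop on an object; the grip force is fixed at half the most. Time passes only in rows, so rows that repeat a pose let the fingers close. It gives the time, the measured TCP pose, the force, the opening and the grip force at its end, in the units of the state.
- get_obs(): the state, without advancing time (a new reading comes with each control period).
- camera(name): name is "side" or "top"; returns a dict with "frame" (400x640x3 uint8, red, green, blue), "mtx" (3x3 intrinsics, pixels), "extrinsics" (4x4, takes a point from camera to world coordinates). Camera axes: x right, y up, looking along -z (the intrinsics and any distortion apply to the point x, -y, -z); pixel columns grow to the right and rows downward; lengths in m; the calibration is good to about 2 mm. A picture is of the moment at which its call begins. There is no depth.
- hand_in(): hands the job in; it is judged then, once.
Trained networks look in a picture, given as the dict that the camera call returned (one of the last four; its "shot" number tells which), for a name from the list of things; names that differ only in an ending like _2 or _b are one class to them, and where a whole thing is asked for, a point or a joint stands for the part that bears it (a point fixed in the world has none). Each returns a list of dicts, best first, with "confidence" (0 to 1); they miss things now and then, are a little off and sometimes report something else, mostly with a low value. They report only what shows in the picture. A call takes as long as a camera call. They do not tell look-alikes from the thing itself.
- spot_in(picture, name): "xyz" ([x, y, z] in m, in world coordinates, good to about 4 mm: the middle of the surface that is visible of it).
The state is a dict: "time_s": time; "q": joint angles; "dq": joint speeds; "joint_efforts": joint torques, N m; "eef_pos": TCP position; "eef_rot": TCP orientation; "wrist_force": force on the tool from outside, world axes, zero at the start; "torque": the same for the moment, N m; "opening": opening from 0.0 (shut) to 1.0 (fully open); "grasp_force": force on a finger pad.
Only numpy, scipy, OpenCV 4.12 (cv2) and the standard library are available. Lean on these libraries where they do the work, as an engineer would, in place of code of your own. Each camera call takes 0.05 s, during which the arm holds its last target. There are 200 camera calls.

## Working session

There is one attempt and no reset: what is moved stays moved. The work goes in short steps, Python scripts to look and compute and a shell command to move; the robot and the scene stay as the last step left them, time stands still between calls to the robot, and variables do not carry over. Pictures are saved under pics/ and viewed, at most 10 in all, crops included, and the job is handed in when it is done.

```bash
mkdir -p pics; cat > h.py <<'E'
import numpy as np, cv2
from bench import get_obs, camera, spot_in, hand_in
def ray(p,uv):
    K=np.array(p["mtx"]);E=np.array(p["extrinsics"])
    d=np.linalg.inv(K)@[uv[0],uv[1],1]; d=E[:3,:3]@[d[0],-d[1],-d[2]]
    return E[:3,3],d
def at_z(p,uv,z):
    o,d=ray(p,uv); return o+d*(z-o[2])/d[2]
def proj(p,X):
    K=np.array(p["mtx"]);E=np.array(p["extrinsics"])
    c=E[:3,:3].T@(np.array(X)-E[:3,3]); u=K@[c[0],-c[1],-c[2]]; return u[:2]/u[2]
def save(p,n,crop=None,s=1):
    f=p["frame"][:,:,::-1]
    if crop: f=f[crop[1]:crop[3],crop[0]:crop[2]]
    cv2.imwrite("pics/"+n,cv2.resize(np.ascontiguousarray(f),None,fx=s,fy=s,interpolation=cv2.INTER_CUBIC))
E
python3 - <<'E'
from h import *
np.set_printoptions(precision=4,suppress=True)
o=get_obs();print({k:np.round(o[k],4) for k in o})
for n in ["top","side"]:
    p=camera(n);save(p,n+"0.png");print(n,p.keys(),np.array(p["extrinsics"]),np.array(p["mtx"]))
    for t in ["wheel_center","small_center","mat_center"]:
        for r in spot_in(p,t): print(t,round(r["confidence"],2),np.round(r["xyz"],4),proj(p,r["xyz"]).round())
E
```

```text
{'time_s': np.float64(0.0), 'q': array([-1.4333,  0.1815,  1.608 , -0.    ,  1.3538, -0.2063]), 'dq': array([ 0.0003,  0.0002, -0.0012, -0.0013,  0.0013, -0.0011]), 'joint_efforts': array([  0.0005, -44.4876, -35.133 ,  -0.0002,   0.0092,   0.    ]), 'eef_pos': array([ 0.1938, -0.5408,  0.2554]), 'eef_rot': array([-0.0009,  0.9853,  0.1711,  0.    ]), 'wrist_force': array([ 0.2725, -0.3475,  0.5067]), 'torque': array([ 0.0209, -0.0503,  0.0389]), 'grasp_force': np.float64(0.0), 'opening': np.float64(0.9998)}
top dict_keys(['frame', 'mtx', 'extrinsics', 'shot']) [[-0.0077  0.9988 -0.0483  0.5227]
 [-0.9999 -0.0081 -0.0083  0.0587]
 [-0.0087  0.0482  0.9988  1.0287]
 [ 0.      0.      0.      1.    ]] [[399.8258   0.     316.7778]
 [  0.     399.8258 205.1751]
 [  0.       0.       1.    ]]
wheel_center 0.89 [0.6366 0.2117 0.0859] [255. 177.]
wheel_center 0.57 [0.5927 0.3582 0.0898] [193. 196.]
small_center 0.7 [0.4573 0.1859 0.0598] [268. 252.]
mat_center 0.73 [ 0.5521 -0.1741 -0.0001] [411. 212.]
side dict_keys(['frame', 'mtx', 'extrinsics', 'shot']) [[ 0.9995  0.0122 -0.0302  0.5394]
 [-0.0318  0.5685 -0.8221 -0.892 ]
 [ 0.0071  0.8226  0.5686  0.7351]
 [ 0.      0.      0.      1.    ]] [[502.0268   0.     320.4875]
 [  0.     502.0268 200.6996]
 [  0.       0.       1.    ]]
wheel_center 0.83 [0.5964 0.3455 0.0623] [325. 147.]
wheel_center 0.75 [0.6441 0.2024 0.0605] [346. 174.]
small_center 0.69 [0.4597 0.177  0.0415] [274. 186.]
mat_center 0.57 [ 0.5477 -0.1787  0.0035] [311. 299.]
```

View pics/top0.png

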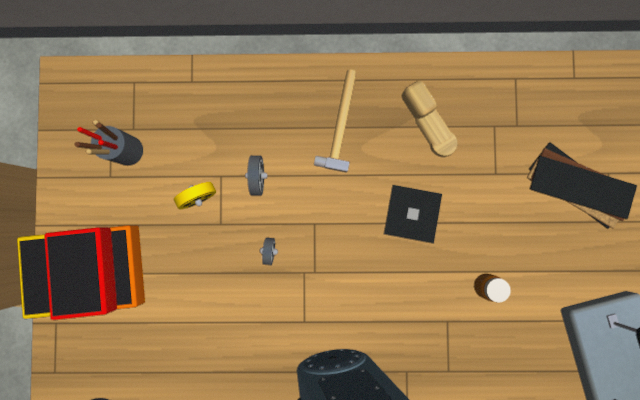

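View pics/side0.png

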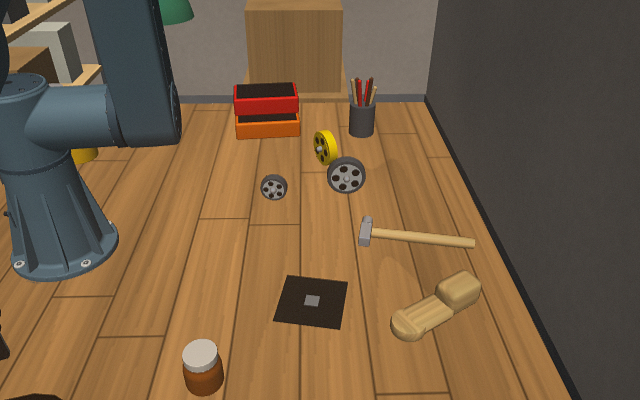

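The larger dark wheel shows at top (256,176) / side (346,175). The yellow one at top (195,195) / side (325,147) is the look-alike, and the small dark one is at top (268,251) / side (274,187). The mat's grey square is at top (413,214). The target is the dark wheel at (256,176): it is dark steel and the larger of the two. Next I'll fit its silhouette and confirm in a crop.

```bash
cat > fit.py <<'E'
from h import *
from scipy.optimize import minimize
def model(p,x,y,th,R=.05,w=.013,a=.028):
    m=np.zeros((1600,2560),np.uint8); ax=np.array([-np.sin(th),np.cos(th),0]); f=np.array([np.cos(th),np.sin(th),0]); t=np.linspace(0,2*np.pi,33)
    for r,h in((R,w),(.008,a)):
        q=[proj(p,np.array([x,y,R])+s*h*ax+r*(np.cos(u)*f+np.sin(u)*np.array([0,0,1]))) for s in(-1,1) for u in t]
        cv2.fillConvexPoly(m,cv2.convexHull(((np.array(q)+.5)*4).astype(np.int32)),255)
    return cv2.resize(m,(640,400),interpolation=cv2.INTER_AREA)/255.
def mask(p,xy,R=.05):
    f=p["frame"].astype(int); g=f.max(2)-f.min(2)
    m=(g<45).astype(float); b=np.zeros_like(m); c=proj(p,[*xy,R]).astype(int); b[c[1]-38:c[1]+38,c[0]-38:c[0]+38]=1
    return m*b
def fit(ps,x0):
    ms=[mask(p,x0[:2]) for p in ps]
    c=lambda v:sum(np.abs(model(p,v[0],v[1],v[2]*10)-m).sum() for p,m in zip(ps,ms))
    r=minimize(c,[x0[0],x0[1],x0[2]/10],method="Nelder-Mead",options=dict(initial_simplex=[[x0[0]+a,x0[1]+b,x0[2]/10+d] for a,b,d in((0,0,0),(.01,0,0),(0,.01,0),(0,0,.02))],xatol=1e-4))
    return r.x*[1,1,10],r.fun,sum(m.sum() for m in ms)
E
python3 - <<'E'
from fit import *
np.set_printoptions(precision=4,suppress=True)
t,s=camera("top"),camera("side")
for ps in([t,s],[t],[s]): print(fit(ps,[.638,.203,0.0]))
f=t["frame"].astype(int);m=(f.min(2)>110)&(f.max(2)-f.min(2)<30);m[:, :395]=0;m[:,430:]=0;m[:195]=0;m[235:]=0
v,u=np.nonzero(m);print(len(u),at_z(t,(u.mean(),v.mean()),0))
f=s["frame"].astype(int);m=(f.min(2)>110)&(f.max(2)-f.min(2)<40);b=0*m;b[285:315,295:330]=1
v,u=np.nonzero(m&b);print(len(u),at_z(s,(u.mean(),v.mean()),0))
print("hammer",at_z(t,(314,165),.02),at_z(t,(332,170),.02),at_z(t,(348,172),.02))
a=t["frame"][135:275,160:300];b=s["frame"][120:220,250:390]
b=cv2.copyMakeBorder(b,20,20,0,0,cv2.BORDER_CONSTANT)
cv2.imwrite("pics/crop.png",cv2.resize(np.hstack([a,b])[:,:,::-1],None,fx=2.8,fy=2.8,interpolation=cv2.INTER_CUBIC))
E
```

```text
(array([ 0.6449,  0.216 , -0.0033]), np.float64(214.53333333333333), np.float64(1870.0))
(array([ 0.645 ,  0.2157, -0.0021]), np.float64(61.317647058823525), np.float64(633.0))
(array([0.645 , 0.2158, 0.0159]), np.float64(147.45882352941175), np.float64(1237.0))
122 [ 0.5491 -0.1784  0.    ]
102 [ 0.5491 -0.1793  0.    ]
hammer [0.6736 0.0733 0.02  ] [0.6604 0.0278 0.02  ] [ 0.655  -0.0127  0.02  ]
```

View pics/crop.png

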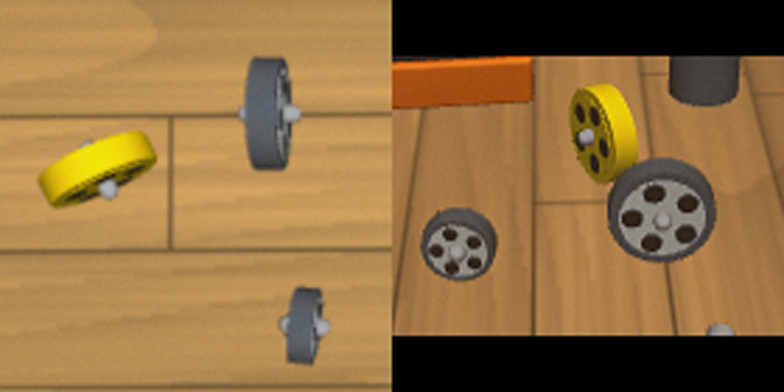

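The crop confirms it: the larger dark grey wheel is at crop (268,113), with its axle along world y. Fitted centre is (0.645, 0.216). Mat is at (0.549, -0.179). Going above the wheel.

```bash
python3 -m jog '[0.680,-0.560,0.06,0,0,0.344,0, 0.680,-0.560,0.06,0,0,0.344,0, 0.680,-0.560,0.06,0,0,0.344,0, 0.680,-0.560,0.06,0,0,0.344,0, 0.680,-0.560,0.06,0,0,0.344,0, 0.680,-0.560,0.06,0,0,0.344,0, 0.680,-0.560,0.06,0,0,0.344,0, 0.680,-0.560,0.06,0,0,0.344,0, 0.680,-0.560,0.06,0,0,0.344,0, 0.680,-0.560,0.06,0,0,0.344,0, 0.680,-0.560,0.06,0,0,0.344,0, 0.680,-0.560,0.06,0,0,0.344,0, 0.680,-0.560,0.06,0,0,0.344,0, 0.680,-0.560,0.06,0,0,0.344,0, 0.680,-0.560,0.06,0,0,0.344,0, 0.680,-0.560,0.06,0,0,0.344,0, 0.680,-0.560,0.06,0,0,0.344,0.1, 0.680,-0.560,0.06,0,0,0.344,0.1]'
```

```text
time_s: 2.75
eef_pos: [0.6452, 0.2137, 0.1969]
eef_rot: [0.0, 1.0, -0.001, 0.0]
wrist_force: [-0.1, 0.1, -0.2]
opening: 0.898
grasp_force: 0.0
```

```bash
python3 -m jog '[0,-0.002,0.05,0,0,0,0.0, 0,-0.002,0.09,0,0,0,0.0, 0,-0.002,0.115,0,0,0,0, 0,-0.002,0.13,0,0,0,0, 0,-0.002,0.137,0,0,0,0, 0,-0.002,0.137,0,0,0,0.1, 0,-0.002,0.137,0,0,0,0.2, 0,-0.002,0.137,0,0,0,0.27, 0,-0.002,0.137,0,0,0,0.27]'
python3 - <<'E'
from fit import *
t,s=camera("top"),camera("side")
a=t["frame"][100:260,170:330];b=s["frame"][80:240,260:420]
cv2.imwrite("pics/grip.png",cv2.resize(np.hstack([a,b])[:,:,::-1],None,fx=2.5,fy=2.5,interpolation=cv2.INTER_CUBIC))
E
```

```text
time_s: 3.88
eef_pos: [0.6456, 0.2172, 0.0599]
eef_rot: [-0.0, 1.0, -0.0, 0.0]
wrist_force: [-0.2, 0.1, -0.7]
opening: 0.73
grasp_force: 0.0
```

View pics/grip.png

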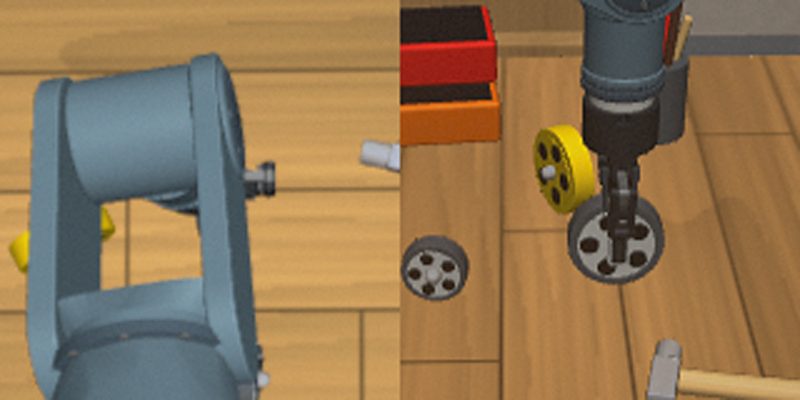

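The finger covers the axle stub in the side crop at (620,240), and nothing touches yet. I'll close in small steps and watch the grip force.

```bash
python3 -m jog '[0,0,0,0,0,0,0.30, 0,0,0,0,0,0,0.31]'; python3 -m jog '[0,0,0,0,0,0,0.32, 0,0,0,0,0,0,0.32]'; python3 -m jog '[0,0,0,0,0,0,0.33, 0,0,0,0,0,0,0.33]';python3 -m jog '[0,0,0,0,0,0,0.34, 0,0,0,0,0,0,0.34]'
```

```text
time_s: 4.22
eef_pos: [0.6453, 0.2171, 0.0593]
eef_rot: [0.0, 1.0, -0.0, -0.0]
wrist_force: [-0.1, 0.3, 0.1]
opening: 0.692
grasp_force: 0.0
time_s: 4.47
eef_pos: [0.6453, 0.2171, 0.0592]
eef_rot: [0.0, 1.0, -0.0, -0.0]
wrist_force: [-0.8, -0.8, -0.2]
opening: 0.681
grasp_force: 0.0
time_s: 4.72
eef_pos: [0.6453, 0.2171, 0.0593]
eef_rot: [0.0, 1.0, -0.0, 0.0]
wrist_force: [0.0, 0.6, -0.3]
opening: 0.668
grasp_force: 0.0
time_s: 4.97
eef_pos: [0.6453, 0.2171, 0.0593]
eef_rot: [-0.0, 1.0, -0.0, 0.0]
wrist_force: [-0.3, -0.2, 0.4]
opening: 0.662
grasp_force: 0.1
```

```bash
python3 -m jog '[0,0,0,0,0,0,0.345, 0,0,0,0,0,0,0.345]'; python3 -m jog '[0,0,0,0,0,0,0.35, 0,0,0,0,0,0,0.35]'
```

```text
time_s: 5.22
eef_pos: [0.6453, 0.2172, 0.0593]
eef_rot: [-0.0, 1.0, -0.0, 0.0]
wrist_force: [0.0, 1.1, -0.1]
opening: 0.656
grasp_force: 0.4
time_s: 5.48
eef_pos: [0.6454, 0.2172, 0.0594]
eef_rot: [-0.0, 1.0, -0.0, 0.0]
wrist_force: [0.8, 0.8, 0.0]
opening: 0.653
grasp_force: 1.6
```

```bash
python3 -m jog '[0,0,0,0,0,0,0.355, 0,0,0,0,0,0,0.355]'; python3 -m jog '[0,0,0,0,0,0,0.36, 0,0,0,0,0,0,0.36,0,0,0,0,0,0,0.36]'
```

```text
time_s: 5.72
eef_pos: [0.6454, 0.2172, 0.0595]
eef_rot: [-0.0, 1.0, -0.0, 0.0]
wrist_force: [-0.0, 1.5, 0.9]
opening: 0.647
grasp_force: 4.4
time_s: 6.1
eef_pos: [0.6455, 0.2172, 0.0595]
eef_rot: [-0.0, 1.0, -0.0, 0.0]
wrist_force: [-0.3, 2.8, 2.7]
opening: 0.641
grasp_force: 8.3
```

```bash
cat > plan.py <<'E'
from h import *
import sys
# path of wheel from (x0,y0) heading pi (i.e. -x), left turn radius r, straight to target
x0,y0=.6453,.2165; r=.08; T=np.array([.549,-.1787]); C=np.array([x0,y0-0]); 
# heading pi turning left (ccw): centre is at left of -x = -y
C=np.array([x0,y0-r]); v=T-C; d=np.hypot(*v); L=np.sqrt(d*d-r*r)
h=np.arctan2(v[1],v[0])+np.arcsin(r/d)   # candidates
for h in (np.arctan2(v[1],v[0])+np.arcsin(r/d),np.arctan2(v[1],v[0])-np.arcsin(r/d)):
    P=C+r*np.array([np.sin(h),-np.cos(h)]); print(np.degrees(h),P, P+L*np.array([np.cos(h),np.sin(h)]),L)
E
python3 plan.py
```

```text
-92.94118080188962 [0.56540538 0.14060486] [ 0.549  -0.1787] 0.31972602333873296
-121.03677121684717 [0.57675307 0.17774705] [ 0.41190615 -0.09620591] 0.31972602333873296
```

```bash
python3 -c "
import numpy as np
for i in range(1,19):
  f=1.5195*i/18; print('%.4f,%.4f,0,0,0,%.3f'%(-.08*np.sin(f),.08*(1-np.cos(f)),-f))"
```

```text
-0.0067,0.0003,0,0,0,-0.084
-0.0134,0.0011,0,0,0,-0.169
-0.0200,0.0026,0,0,0,-0.253
-0.0265,0.0045,0,0,0,-0.338
-0.0328,0.0070,0,0,0,-0.422
-0.0388,0.0100,0,0,0,-0.507
-0.0446,0.0136,0,0,0,-0.591
-0.0500,0.0176,0,0,0,-0.675
-0.0551,0.0220,0,0,0,-0.760
-0.0598,0.0269,0,0,0,-0.844
-0.0641,0.0321,0,0,0,-0.929
-0.0679,0.0377,0,0,0,-1.013
-0.0712,0.0435,0,0,0,-1.097
-0.0740,0.0497,0,0,0,-1.182
-0.0763,0.0560,0,0,0,-1.266
-0.0781,0.0625,0,0,0,-1.351
-0.0793,0.0692,0,0,0,-1.435
-0.0799,0.0759,0,0,0,-1.520
```

```bash
python3 -m jog '[0,0,0,0,0,0,0.355, -0.003,0,0,0,0,-0.04,0.355, -0.0067,0.0003,0,0,0,-0.084,0.355, -0.0134,0.0011,0,0,0,-0.169,0.355, -0.02,0.0026,0,0,0,-0.253,0.355, -0.0265,0.0045,0,0,0,-0.338,0.355, -0.0265,0.0045,0,0,0,-0.338,0.355]'
python3 - <<'E'
from h import *
t,s=camera("top"),camera("side")
save(s,"arc1.png",(260,100,420,260),3)
E
```

```text
time_s: 6.98
eef_pos: [0.6182, 0.2121, 0.0589]
eef_rot: [0.0, 0.986, 0.168, -0.001]
wrist_force: [0.6, -0.1, -0.3]
opening: 0.644
grasp_force: 4.8
```

View pics/arc1.png

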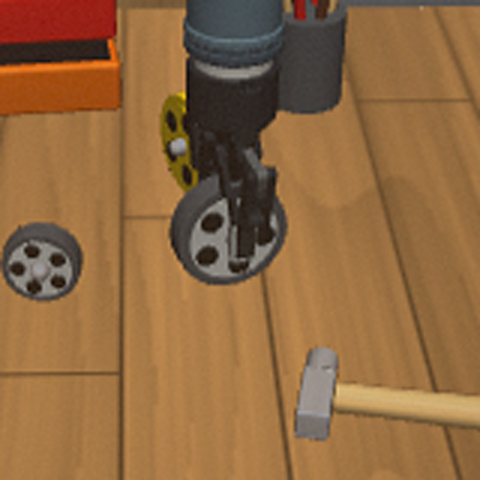

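The wheel turned about 32° over 27 mm of travel, against 31° for pure rolling, so it is rolling and not dragging. It also follows the yaw. Continuing the arc.

```bash
python3 -m jog '[-0.0067,0.0003,0,0,0,-0.084,0.355, -0.0134,0.0011,0,0,0,-0.169,0.355, -0.0200,0.0026,0,0,0,-0.253,0.355, -0.0265,0.0045,0,0,0,-0.338,0.355, -0.0328,0.0070,0,0,0,-0.422,0.355, -0.0388,0.0100,0,0,0,-0.507,0.355, -0.0446,0.0136,0,0,0,-0.591,0.355, -0.0500,0.0176,0,0,0,-0.675,0.355, -0.0551,0.0220,0,0,0,-0.760,0.355, -0.0598,0.0269,0,0,0,-0.844,0.355, -0.0641,0.0321,0,0,0,-0.929,0.355, -0.0679,0.0377,0,0,0,-1.013,0.355, -0.0712,0.0435,0,0,0,-1.097,0.355, -0.0740,0.0497,0,0,0,-1.182,0.355, -0.0740,0.0497,0,0,0,-1.182,0.355]'
python3 - <<'E'
from h import *
t,s=camera("top"),camera("side")
a=t["frame"][120:280,200:360];b=s["frame"][100:260,250:410]
cv2.imwrite("pics/arc2.png",cv2.resize(np.hstack([a,b])[:,:,::-1],None,fx=2.5,fy=2.5,interpolation=cv2.INTER_CUBIC))
E
```

```text
time_s: 8.95
eef_pos: [0.5651, 0.1407, 0.0589]
eef_rot: [-0.0, 0.726, 0.688, -0.001]
wrist_force: [-2.0, 0.3, 0.5]
opening: 0.645
grasp_force: 3.5
```

View pics/arc2.png

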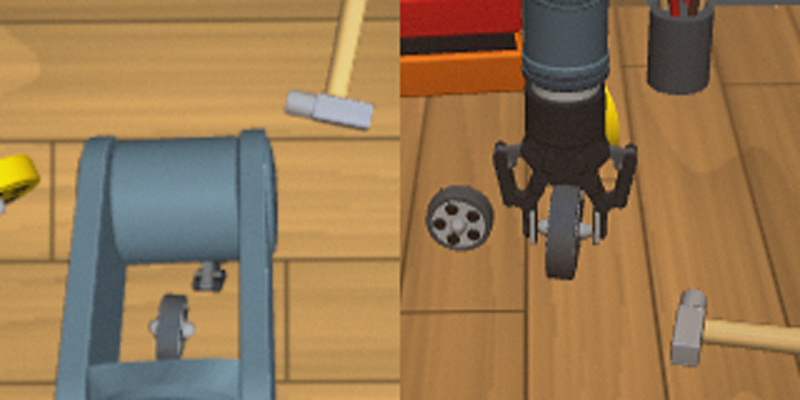

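Wheel is upright between the pads (side crop 562,230), and the small wheel is untouched. Now the straight run of 0.32 m.

```bash
python3 -m jog '[-0.003,0,0,0,0,0,0.355, -0.008,0,0,0,0,0,0.355, -0.016,0,0,0,0,0,0.355, -0.026,0,0,0,0,0,0.355, -0.036,0,0,0,0,0,0.355, -0.046,0,0,0,0,0,0.355, -0.056,0,0,0,0,0,0.355, -0.066,0,0,0,0,0,0.355, -0.076,0,0,0,0,0,0.355, -0.086,0,0,0,0,0,0.355, -0.096,0,0,0,0,0,0.355, -0.106,0,0,0,0,0,0.355, -0.116,0,0,0,0,0,0.355, -0.126,0,0,0,0,0,0.355, -0.136,0,0,0,0,0,0.355, -0.146,0,0,0,0,0,0.355, -0.154,0,0,0,0,0,0.355, -0.158,0,0,0,0,0,0.355, -0.160,0,0,0,0,0,0.355, -0.160,0,0,0,0,0,0.355]'
python3 -m jog '[-0.003,0,0,0,0,0,0.355, -0.008,0,0,0,0,0,0.355, -0.016,0,0,0,0,0,0.355, -0.026,0,0,0,0,0,0.355, -0.036,0,0,0,0,0,0.355, -0.046,0,0,0,0,0,0.355, -0.056,0,0,0,0,0,0.355, -0.066,0,0,0,0,0,0.355, -0.076,0,0,0,0,0,0.355, -0.086,0,0,0,0,0,0.355, -0.096,0,0,0,0,0,0.355, -0.106,0,0,0,0,0,0.355, -0.116,0,0,0,0,0,0.355, -0.126,0,0,0,0,0,0.355, -0.136,0,0,0,0,0,0.355, -0.146,0,0,0,0,0,0.355, -0.154,0,0,0,0,0,0.355, -0.158,0,0,0,0,0,0.355, -0.158,0,0,0,0,0,0.355]'
python3 - <<'E'
from h import *
t,s=camera("top"),camera("side")
print(proj(s,[.549,-.1787,0]),proj(s,[.549,-.1787,.05]),proj(t,[.549,-.1787,.1]))
a=t["frame"][130:290,340:500];b=s["frame"][200:360,230:390]
cv2.imwrite("pics/mat.png",cv2.resize(np.hstack([a,b])[:,:,::-1],None,fx=2.5,fy=2.5,interpolation=cv2.INTER_CUBIC))
E
```

```text
time_s: 11.55
eef_pos: [0.5573, -0.0186, 0.0593]
eef_rot: [-0.0, 0.725, 0.689, 0.0]
wrist_force: [-0.5, -0.2, 0.1]
opening: 0.645
grasp_force: 0.3
time_s: 13.92
eef_pos: [0.5493, -0.1767, 0.0594]
eef_rot: [0.0, 0.725, 0.689, 0.0]
wrist_force: [0.5, -0.3, 1.3]
opening: 0.646
grasp_force: 0.3
[311.3415044  300.14851266] [311.25820011 281.89302815] [422.56291048 212.31870099]
```

View pics/mat.png

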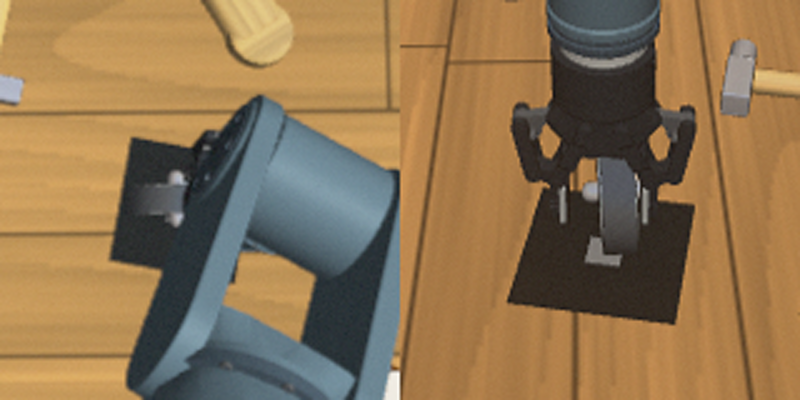

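The wheel stands upright but the grip loosened to 0.3 N. In the side crop (right half) it sits nearer the right pad, at (620,210). I'll measure where it is.

```bash
python3 - <<'E'
from h import *
np.set_printoptions(precision=4,suppress=True)
t,s=camera("top"),camera("side")
print(at_z(t,(340+177/2.5,130+178/2.5),.055),at_z(t,(340+177/2.5,130+217/2.5),.055))
for p in(t,s):
  for r in spot_in(p,"wheel_center"): print(round(r["confidence"],2),np.round(r["xyz"],4),proj(p,r["xyz"]))
# silhouettes in side image: stub and rim bottom
for u,v,z in((592,190,.05),(618,253,.0),(618,210,.05)): print(at_z(s,(230+(u-400)/2.5,200+v/2.5),z))
E
```

```text
[ 0.5776 -0.1622  0.055 ] [ 0.5396 -0.1615  0.055 ]
0.95 [0.5888 0.357  0.0866] [194.0342 197.4775]
0.62 [ 0.5508 -0.132   0.0863] [401.1762 211.8879]
0.8 [ 0.5576 -0.201   0.0689] [315.9795 282.7869]
[ 0.5405 -0.1619  0.05  ]
[ 0.5606 -0.1819  0.    ]
[ 0.5604 -0.1848  0.05  ]
```

The wheel stands at about (0.558, -0.162): it slipped back in the pads by 15 mm and is 9 mm to one side. I'll open, re-centre on it and take a firmer hold.

```bash
python3 -m jog '[0,0,0,0,0,0,0.15, 0,0,0,0,0,0,0, 0,0,0,0,0,0,0, 0,0.004,0,0,0,0,0, 0,0.0086,0,0,0,-0.02,0, 0.005,0.0086,0,0,0,-0.033,0, 0.010,0.0086,0,0,0,-0.033,0, 0.0152,0.0086,0,0,0,-0.033,0, 0.0152,0.0086,0,0,0,-0.033,0]'
python3 - <<'E'
from h import *
t,s=camera("top"),camera("side")
a=t["frame"][130:290,340:500];b=s["frame"][200:360,230:390]
cv2.imwrite("pics/mat2.png",cv2.resize(np.hstack([a,b])[:,:,::-1],None,fx=2.5,fy=2.5,interpolation=cv2.INTER_CUBIC))
E
```

```text
time_s: 15.35
eef_pos: [0.5585, -0.1611, 0.0593]
eef_rot: [-0.0, 0.713, 0.701, -0.0]
wrist_force: [0.1, -0.4, -0.1]
opening: 0.999
grasp_force: 0.0
```

View pics/mat2.png

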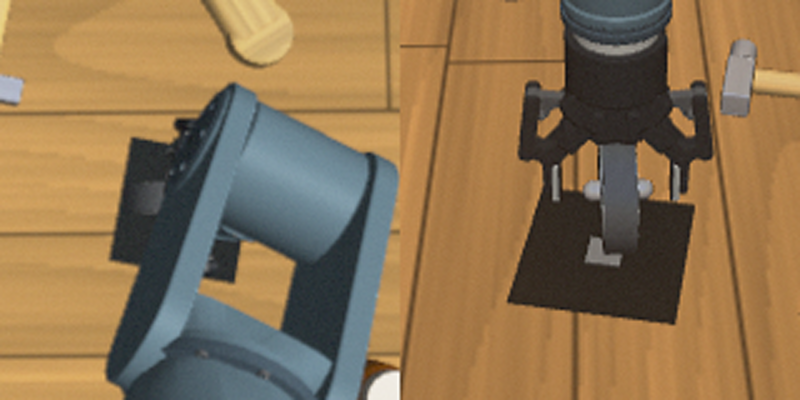

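Wheel is upright and centred: stubs at side crop (592,190) and (645,188), fingers at 556 and 677. Gripping more firmly.

```bash
python3 -m jog '[0,0.001,0,0,0,0,0.2, 0,0.001,0,0,0,0,0.3, 0,0.001,0,0,0,0,0.32, 0,0.001,0,0,0,0,0.34, 0,0.001,0,0,0,0,0.355, 0,0.001,0,0,0,0,0.365, 0,0.001,0,0,0,0,0.365]'
```

```text
time_s: 16.32
eef_pos: [0.5599, -0.1618, 0.0596]
eef_rot: [0.0, 0.713, 0.701, 0.0]
wrist_force: [1.2, -0.3, 1.9]
opening: 0.638
grasp_force: 12.4
```

```bash
python3 -m jog '[0.003,0,0,0,0,0.005,0.365, 0.01,0.0001,0,0,0,0.015,0.365, 0.02,0.0003,0,0,0,0.031,0.365, 0.03,0.0007,0,0,0,0.046,0.365, 0.04,0.0012,0,0,0,0.061,0.365, 0.05,0.0019,0,0,0,0.077,0.365, 0.06,0.0028,0,0,0,0.092,0.365, 0.07,0.0037,0,0,0,0.107,0.365, 0.08,0.0049,0,0,0,0.122,0.365, 0.09,0.0062,0,0,0,0.138,0.365, 0.097,0.0072,0,0,0,0.148,0.365, 0.1,0.0077,0,0,0,0.153,0.365, 0.1,0.0077,0,0,0,0.153,0.365]'
python3 - <<'E'
from h import *
t,s=camera("top"),camera("side")
o=get_obs();c=np.r_[o["eef_pos"][:2],.05];print(proj(s,c),proj(t,c))
a=t["frame"][130:290,320:480];b=s["frame"][200:360,230:390]
cv2.imwrite("pics/mat3.png",cv2.resize(np.hstack([a,b])[:,:,::-1],None,fx=2.5,fy=2.5,interpolation=cv2.INTER_CUBIC))
E
```

```text
time_s: 17.95
eef_pos: [0.5693, -0.0617, 0.0595]
eef_rot: [0.0, 0.765, 0.644, 0.0]
wrist_force: [-1.4, 0.9, 1.9]
opening: 0.635
grasp_force: 2.9
[319.80064139 243.40251489] [369.37733451 205.06615501]
```

View pics/mat3.png

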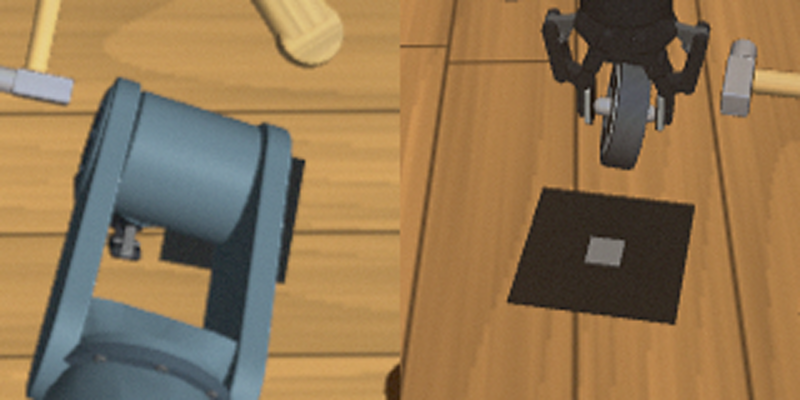

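The wheel is still in the pads: stub midpoint is at side crop (627,110), expected (624,108). Its heading now points at the grey square. Rolling forward 0.119 m in two halves.

```bash
python3 -m jog '[0,0,0,0,0,0,0.369, -0.003,0,0,0,0,0,0.369, -0.009,0,0,0,0,0,0.369, -0.017,0,0,0,0,0,0.369, -0.025,0,0,0,0,0,0.369, -0.033,0,0,0,0,0,0.369, -0.041,0,0,0,0,0,0.369, -0.049,0,0,0,0,0,0.369, -0.056,0,0,0,0,0,0.369, -0.060,0,0,0,0,0,0.369, -0.060,0,0,0,0,0,0.369]'
python3 - <<'E'
from h import *
s=camera("side");t=camera("top")
o=get_obs();c=np.r_[o["eef_pos"][:2],.05];pc=proj(s,c);print(pc)
# bright stub pixels / grey rim in window around the wheel axis
f=s["frame"].astype(int);x,y=pc.round().astype(int)
for v in range(y-5,y+6,2): print(v,[int(k) for k in f[v,x-20:x+22].mean(1)])
E
```

```text
time_s: 19.42
eef_pos: [0.559, -0.1213, 0.0595]
eef_rot: [0.0, 0.765, 0.644, 0.0]
wrist_force: [1.4, 0.5, 1.6]
opening: 0.629
grasp_force: 1.2
[315.69688019 261.93161094]
257 [35, 40, 57, 129, 128, 54, 29, 27, 134, 126, 128, 94, 47, 49, 109, 91, 89, 90, 88, 87, 89, 90, 89, 90, 87, 85, 84, 82, 99, 129, 121, 117, 107, 63, 96, 36, 40, 36, 45, 44, 74, 118]
259 [37, 42, 59, 131, 131, 55, 24, 27, 134, 125, 111, 96, 78, 56, 130, 77, 90, 88, 90, 88, 88, 90, 87, 87, 85, 85, 90, 88, 111, 167, 155, 159, 108, 78, 132, 130, 43, 37, 40, 36, 100, 135]
261 [41, 47, 59, 131, 129, 54, 26, 83, 143, 153, 156, 159, 164, 104, 130, 60, 90, 92, 90, 87, 89, 89, 85, 87, 90, 86, 86, 84, 102, 167, 160, 158, 113, 72, 127, 130, 44, 42, 42, 35, 103, 134]
263 [34, 35, 43, 132, 130, 51, 33, 133, 154, 160, 163, 168, 169, 138, 105, 78, 89, 89, 87, 87, 87, 88, 87, 86, 85, 87, 89, 88, 84, 139, 132, 124, 76, 73, 130, 132, 43, 52, 45, 38, 97, 132]
265 [116, 70, 67, 129, 129, 54, 29, 100, 129, 142, 148, 149, 145, 140, 36, 113, 83, 84, 86, 87, 87, 88, 84, 90, 85, 89, 89, 87, 84, 71, 124, 126, 72, 75, 128, 118, 35, 33, 49, 50, 130, 130]
267 [121, 117, 115, 128, 136, 78, 42, 127, 103, 78, 85, 93, 67, 59, 34, 124, 74, 86, 87, 85, 86, 87, 86, 87, 88, 87, 86, 84, 83, 101, 131, 128, 73, 102, 128, 114, 37, 36, 40, 101, 135, 131]
```

```bash
python3 - <<'E'
from h import *
s=camera("side");f=s["frame"].astype(int)
for v in range(240,298,3): print(v,' '.join('%3d'%k for k in f[v,298:338].mean(1)))
# predicted model outlines for heading -99.8, lean 0
o=get_obs();X=np.r_[o["eef_pos"][:2],.05]
for hd in(-80,-90,-100):
    a=np.radians(hd);fw=np.array([np.cos(a),np.sin(a),0]);ax=np.array([-fw[1],fw[0],0])
    print(hd,"stubs",[proj(s,X+k*.021*ax).round(1) for k in(-1,1)])
    for sd in(-1,1): print([proj(s,X+sd*.013*ax+.05*(np.cos(u)*fw+np.sin(u)*np.array([0,0,1]))).round(0).tolist() for u in np.radians([90,45,0,-45,-90])])
E
```

```text
240 121  38  38  38  41  39  41  42  41  42  44  38  43  40  45  42  39  43  42  45  43  37  40  31  31  40  41  41  40  38  37  37  47  50  37  58 131 127 127 123
243  35  32  44  43  44  44  43  40  41  49  39  49  49  40  46  48  60  58  42  36  35  40  42  39  40  39  44  44  41  43  39  43  48  42  41  39  48 132 123 124
246  36  36  40  45  41  41  38 130 104  69  98  79  89  87  84  85  85  89  89  90  85  88  87  88  85 130  35  38  45  45  42  42  40  37  39  44  43  38  96 114
249  42  44  44  42  41  57 136 128  93  36 112  78  87  86  89  87  90  88  85  87  88  89  88  86  77 132 131  77  39  38  34  37  34  34  41  44  47  47  47  46
252  46  42  42  37  38  46 132 127 129  24  27 126  71  91  88  88  87  89  91  88  88  85  89  91  86  93 134 129 130 124  37  40  42  44  42  39  41  46  42  43
255  60 138 144  70  25  25 135 124 130  66  29 120  83  87  91  91  90  86  89  85  89  91  91  89  87  84 131 131 127 128 133  57  41  39  45  44  42  38  42  37
258  59 129 131  54  26  31 132 127 124  92  58  47 121  82  89  86  87  89  92  91  88  88  86  85  86  90 104 159 
[... 2137 characters left out ...]
41  40  38  40  40  36  42  43  39  41  42
-80 stubs [array([305.6, 263.3]), array([325.8, 260.5])]
[[309.0, 244.0], [313.0, 261.0], [314.0, 280.0], [313.0, 287.0], [310.0, 281.0]]
[[322.0, 242.0], [326.0, 259.0], [327.0, 278.0], [325.0, 286.0], [322.0, 279.0]]
-90 stubs [array([305.4, 262.1]), array([326. , 261.7])]
[[309.0, 243.0], [309.0, 260.0], [310.0, 279.0], [310.0, 287.0], [309.0, 280.0]]
[[322.0, 243.0], [323.0, 260.0], [323.0, 279.0], [323.0, 287.0], [322.0, 280.0]]
-100 stubs [array([305.5, 260.9]), array([325.9, 262.9])]
[[309.0, 242.0], [306.0, 260.0], [305.0, 278.0], [307.0, 286.0], [310.0, 279.0]]
[[322.0, 244.0], [320.0, 261.0], [318.0, 279.0], [319.0, 287.0], [322.0, 281.0]]
```

Stub and rim pixels show the wheel upright and centred at (0.559, -0.121), but heading -81° where the tool is at -100°. The firmer squeeze let it swivel. I'll open, align the tool to the wheel, hold lightly as on the first arc, and steer it in on a short arc.

```bash
python3 -m jog '[0,0,0,0,0,0,0.1, 0,0,0,0,0,0,0, 0,0,0,0,0,0,0, 0.0,0.0005,0,0,0,-0.12,0, 0,0.0005,0,0,0,-0.24,0, 0,0.0005,0,0,0,-0.328,0, 0,0.0005,0,0,0,-0.328,0.1, 0,0.0005,0,0,0,-0.328,0.2, 0,0.0005,0,0,0,-0.328,0.28]'
cat > look.py <<'E'
from h import *
from scipy.optimize import least_squares
s=camera("side");f=s["frame"].astype(int);o=get_obs();pc=proj(s,np.r_[o["eef_pos"][:2],.05]);x,y=pc.round().astype(int);print(pc)
X=np.r_[o["eef_pos"][:2],.05]
for v in range(y-21,y+27,3): print(v,x-20,' '.join('%3d'%k for k in f[v,x-20:x+22].mean(1)))
for hd in(-75,-80,-85,-90,-100,-110,-120):
    a=np.radians(hd);fw=np.array([np.cos(a),np.sin(a),0]);ax=np.array([-fw[1],fw[0],0])
    print(hd,"stubs",[proj(s,X+k*.021*ax).round(1).tolist() for k in(-1,1)],"front edge",[proj(s,X+k*.013*ax+.05*fw).round(1).tolist() for k in(-1,1)])
E
python3 look.py
```

```text
time_s: 20.7
eef_pos: [0.5593, -0.1211, 0.0593]
eef_rot: [-0.0, 0.65, 0.76, -0.0]
wrist_force: [-0.7, 0.2, -0.1]
opening: 0.722
grasp_force: 0.0
[315.84597164 261.97268405]
241 296 128  41  34  41  48  51  48  39  36  42  46  45  41  39  37  43  41  43  41  41  41  40  43  42  40  41  42  41  36  39  40  40  40  41  45  44  43  36  33  71 133 130
244 296  36  41  40  41  44  44  42  43  44  44  42  43  42  38  38  40  36  48  61  82  82  78  84  81  81  84  80  79 131 132 130  73  35  39  40  44  44  41  44  39  51  53
247 296  43  43  39  39  39  44  44  43  44  39  39  78  45  71 125  46  89  85  86  86  88  88  86  90  88  85  84  88 110 132 126 126 128  73  32  34  40  44  43  45  42  43
250 296  50  41  42  44  42  42  36  25  45  69 125 130  41  40  46 110  85  92  87  90  90  86  90  88  88  87  88  85  84 104 129 124 125 129  31  45  36  39  42  44  46  36
253 296  41  42  44  42  44  40  55 130 128 124 127 128  54  42  27  99  63  90  87  86  90  90  89  88  86  87  87  91  87 105 129 124 127 129  24  27  45 166 129  61  39  39
256 296  42  41  40  39  38  69 138 129 126 125
[... 1800 characters left out ...]
  44  40  42  43  43  42  43  39  41  41  39  40  39  42  35  39  42  40  38  37  40  42
-75 stubs [[305.9, 263.9], [325.7, 260.0]] front edge [[316.7, 279.6], [329.4, 277.0]]
-80 stubs [[305.7, 263.3], [325.9, 260.6]] front edge [[314.4, 279.6], [327.4, 277.8]]
-85 stubs [[305.6, 262.7], [326.1, 261.2]] front edge [[312.1, 279.5], [325.3, 278.4]]
-90 stubs [[305.5, 262.1], [326.1, 261.8]] front edge [[309.8, 279.2], [323.1, 278.9]]
-100 stubs [[305.7, 260.9], [326.1, 263.0]] front edge [[305.5, 278.2], [318.6, 279.6]]
-110 stubs [[306.1, 259.8], [325.7, 264.2]] front edge [[301.5, 276.7], [314.0, 279.6]]
-120 stubs [[306.9, 258.7], [325.0, 265.3]] front edge [[298.0, 274.7], [309.4, 279.1]]
```

```bash
python3 -m jog '[0,0.0015,0,0,0,0.06,0.28, 0,0.0015,0,0,0,0.06,0.32, 0,0.0015,0,0,0,0.06,0.34, 0,0.0015,0,0,0,0.06,0.35, 0,0.0015,0,0,0,0.06,0.355, 0,0.0015,0,0,0,0.06,0.355]'; python3 look.py
```

```text
time_s: 21.5
eef_pos: [0.5612, -0.1209, 0.0596]
eef_rot: [0.0, 0.672, 0.741, 0.0]
wrist_force: [2.3, 0.3, 0.8]
opening: 0.644
grasp_force: 4.4
[316.76603981 261.92154554]
241 297 120 122  33  36  44  49  49  39  43  41  43  44  42  40  43  43  42  42  43  43  43  41  42  43  45  41  40  44  41  42  42  45  43  41  38  40  35  49  90 125 128 134
244 297  89  34  43  39  40  43  37  43  43  40  43  37  43  40  47  50  59  58  81  82  84  82  81  85  80  77 102 127 127 125  74  36  41  45  41  43  40  36  46  50  46  46
247 297  43  48  51  33  37  42  40  42  43  42  41  41 105  98  81  89  87  86  89  89  87  86  86  87  87  83  82 140 130 126 128 125  33  41  32  38  43  41  38  50  53  48
250 297  51  49  39  42  42  41  42  39  54  93 127  27  30 125  63  90  89  88  88  89  88  89  88  87  89  86  86  88 132 128 125 125 132  30  44  42  41  43  42  44  38  41
253 297  40  43  42  46  43  39  36 101 129 125 131  33  30  91  67  89  89  87  93  91  88  88  85  87  89  89  89  85 135 128 125 127 131  19  46  38  41  38  44  46  36  81
256 297  40  43  40  46  40  66  39 132 126 125 1
[... 1798 characters left out ...]
  44  40  39  43  42  37  41  44  40  41  42  40  36  39  39  42  42  40  40  41  35  39
-75 stubs [[306.8, 263.9], [326.6, 260.0]] front edge [[317.6, 279.6], [330.3, 277.0]]
-80 stubs [[306.6, 263.3], [326.8, 260.6]] front edge [[315.3, 279.6], [328.3, 277.7]]
-85 stubs [[306.5, 262.7], [327.0, 261.2]] front edge [[313.0, 279.4], [326.2, 278.4]]
-90 stubs [[306.5, 262.1], [327.1, 261.8]] front edge [[310.8, 279.1], [324.1, 278.9]]
-100 stubs [[306.6, 260.9], [327.0, 263.0]] front edge [[306.4, 278.1], [319.5, 279.5]]
-110 stubs [[307.1, 259.7], [326.6, 264.1]] front edge [[302.4, 276.6], [314.9, 279.6]]
-120 stubs [[307.8, 258.6], [325.9, 265.2]] front edge [[298.9, 274.7], [310.4, 279.0]]
```

The wheel is aligned with the pads, heading about -85°, and held at 4.4 N. Rolling the short arc onto the grey square.

```bash
python3 -m jog '[-0.003,0,0,0,0,0.03,0.355, -0.006,-0.0002,0,0,0,0.06,0.355, -0.012,-0.0007,0,0,0,0.12,0.355, -0.018,-0.0016,0,0,0,0.18,0.355, -0.0239,-0.0029,0,0,0,0.24,0.355, -0.0297,-0.0045,0,0,0,0.30,0.355, -0.0354,-0.0064,0,0,0,0.36,0.355, -0.041,-0.0087,0,0,0,0.42,0.355, -0.0464,-0.0113,0,0,0,0.48,0.355, -0.0517,-0.0142,0,0,0,0.54,0.355, -0.0566,-0.0174,0,0,0,0.597,0.355, -0.0566,-0.0174,0,0,0,0.597,0.355]'; python3 look.py
```

```text
time_s: 23.05
eef_pos: [0.5481, -0.1791, 0.0587]
eef_rot: [-0.001, 0.86, 0.51, -0.001]
wrist_force: [0.0, -0.0, -0.7]
opening: 0.647
grasp_force: 4.3
[310.88348935 281.942353  ]
261 291  47  42  42  42  45  40  40  38  33  32  50  34  34  35  39  43  40  39  39  41  37  35  37  35  33  35  42  41  42  42  39  39  36  29  41  51  52  45  37  87 133  95
264 291  39  44  43  35  39  39  34  37  58  71 112 136 111  88  86  89  90  85  80  58  35  36  36  38  43  45  39  39  44  40  37  43  45  47  43  43  44  45  39  59 129 117
267 291  44  43  41  42  41  35  35  36  49  27  86  93  86  88  83  88  92  90  84  84  87  89  88  86  39  34  41  39  42  40  39  47  47  40  43  44  44  41  41  42 111 129
270 291  34  35  34  93  64  41  38  32  34  55  92  87  87  86  87  90  92  88  90  89  88  88  86  73  49  42  39  35  40  40  42  40  43  43  43  39  36  43  38  41  43  97
273 291  32  55 120 122  28  29  35  30  71  92  88  88  89  88  88  89  87  88  87  89  88  90  51  46 134  96  29  29  31  30  27  32  31  34  42  47  45  48  44  45  48  41
276 291  38  35 124 122  47  29  27  75  9
[... 1805 characters left out ...]
  50  52  54  36  55  78  79  36  39  42  40  35  39  36  39  41  41  41  39  41  36  40
-75 stubs [[300.4, 284.1], [321.2, 279.8]] front edge [[311.5, 301.4], [324.9, 298.5]]
-80 stubs [[300.2, 283.4], [321.5, 280.4]] front edge [[309.1, 301.4], [322.8, 299.4]]
-85 stubs [[300.1, 282.8], [321.6, 281.1]] front edge [[306.7, 301.2], [320.6, 300.1]]
-90 stubs [[300.1, 282.1], [321.7, 281.8]] front edge [[304.3, 300.9], [318.3, 300.7]]
-100 stubs [[300.2, 280.8], [321.6, 283.1]] front edge [[299.8, 299.8], [313.5, 301.3]]
-110 stubs [[300.7, 279.5], [321.1, 284.4]] front edge [[295.6, 298.1], [308.7, 301.4]]
-120 stubs [[301.5, 278.3], [320.4, 285.6]] front edge [[291.9, 296.0], [303.9, 300.8]]
```

Wheel is at the target within about 3 mm. Releasing and retreating straight up.

```bash
python3 -m jog '[0,0,0,0,0,0,0.345, 0,0,0,0,0,0,0.33, 0,0,0,0,0,0,0.25, 0,0,0,0,0,0,0.1, 0,0,0,0,0,0,0, 0,0,0,0,0,0,0, 0,0,-0.01,0,0,0,0, 0,0,-0.03,0,0,0,0, 0,0,-0.07,0,0,0,0, 0,0,-0.12,0,0,0,0, 0,0,-0.17,0,0,0,0, -0.05,0,-0.2,0,0,0,0, -0.1,-0.05,-0.2,0,0,0,0, -0.15,-0.1,-0.2,0,0,0,0, -0.18,-0.15,-0.2,0,0,0,0, -0.18,-0.18,-0.2,0,0,0,0, -0.18,-0.18,-0.2,0,0,0,0]'
python3 - <<'E'
from h import *
t,s=camera("top"),camera("side")
for p in(t,s):
  print(proj(p,[.549,-.1787,0]))
  for n in("wheel_center","small_center"):
    for r in spot_in(p,n): print(n,round(r["confidence"],2),np.round(r["xyz"],4))
a=t["frame"][130:290,330:490];b=s["frame"][200:360,230:390]
cv2.imwrite("pics/end.png",cv2.resize(np.hstack([a,b])[:,:,::-1],None,fx=2.5,fy=2.5,interpolation=cv2.INTER_CUBIC))
E
```

```text
time_s: 25.22
eef_pos: [0.3032, -0.2502, 0.2607]
eef_rot: [0.001, 0.861, 0.509, -0.0]
wrist_force: [0.1, -0.6, 0.4]
opening: 0.999
grasp_force: 0.0
[412.60958717 213.50007616]
wheel_center 0.69 [ 0.5432 -0.1681  0.0827]
small_center 0.81 [0.46   0.1868 0.0586]
[311.3415044  300.14851266]
wheel_center 0.71 [0.5929 0.3475 0.0595]
wheel_center 0.61 [ 0.5486 -0.1997  0.0713]
small_center 0.63 [0.464 0.174 0.041]
```

View pics/end.png

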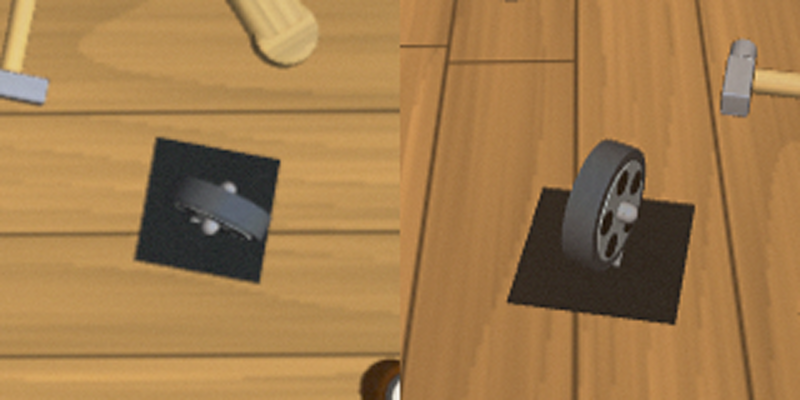

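The wheel stands by itself. Its stub midpoint in the top picture is (417.8, 212.6), against (417.4, 212.9) predicted for the square's centre, so it is about 1 mm off. The small wheel is where it was. Handing in.

```bash
python3 -c "
from bench import hand_in
print(hand_in())"
```

```text
the job is handed in; nothing more can be done
None
```

I handed the job in at about 25 s: the larger wheel stands by itself on the grey square, about 1 mm off centre, and the small wheel was not touched. It slipped and swivelled in the grip on the mat and may have scrubbed sideways a little before I re-aligned it; rolling without drag was only checked on the first arc.

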